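# Click the kitchen radio to the next station and turn it down one click

## Task

Change the station on the kitchen radio and turn it down: with a fingertip on the knurled rim, roll the broad station wheel in the radio's top one click away from the radio's front; then roll the narrow volume wheel one click towards the front. Each wheel has three clicks and must be left resting in its middle one, index line uppermost. Only touch the wheels, without pinching them or pressing hard, and leave the things standing around the radio where they are.

Things in the scene. Friction and masses are not known exactly. Their poses are not given: they have to be found in the camera images.
- radio: table radio, a light wooden box 110 mm deep (x), 250 mm wide (y), 85 mm high, fixed to the counter. Origin at the centre of its underside, on the counter; +x points to its back, away from the front with grey loudspeaker cloth and dark display; +z up. At yaw 0 the front faces the robot
- station_unit: broad station wheel: black knurled thumbwheel, 60 mm diameter, 26 mm wide, half sunk in the radio's top, 60 mm left or right of its middle (the wheels swap places). Origin on the radio's flat top straight below the crest; crest 16 mm higher (101 mm above the counter). Axle along y, 14 mm below the origin; +x to the radio's back. Fixed grey round cheeks 4 mm thick on each side, rims 4 mm lower
- volume_unit: the narrow volume wheel: the same but 12 mm wide, in the other of the two places, 120 mm from the station wheel. Origin, axes and crest as for the station wheel
- station (a joint): angle of the station wheel; grows as its upper rim rolls to the radio's back (+x). Sprung clicks at 0, 0.5 and 1.0 rad, stops at -0.12 and 1.12; at 0.5 its white index line is uppermost. Starts in the click at 0. One click is 15 mm at the rim; past half-way it snaps on by itself once let go; about 2 N along the rim turns it, so pressing with 5 to 8 N drives it by friction
- volume (a joint): angle of the volume wheel; same sense and stiffness as the station wheel, but its clicks are at 0, -0.5 and -1.0 rad, stops at 0.12 and -1.12. It starts in the click at 0 and must be rolled to the middle click at -0.5, where its white index line is uppermost
- glass_1: bystander: clear drinking glass, 81 mm wide, 92 mm high, loose, beside the radio's right end; origin under its centre
- tub_1: bystander: small yoghurt tub with lid, 72 mm wide, 72 mm high, loose, behind the radio; origin under its centre
- tin_1: bystander: flat oblong tin, 63 x 105 x 25 mm, loose, behind the radio; origin under its centre

How it is judged:
By the outcome, as a careful person would: the job done as asked, in the order asked, and still so for the second after the job is handed in, with the robot touching nothing.
It also fails if it takes over 45 s, if anything falls off the work surface, if the arm or the gripper's body presses on something with over 40 N, if the wrist force passes 120 N, or if a joint passes its speed limit or range.

## Robot

A 6-joint arm with a two-finger parallel gripper is mounted at the origin on a cart in front of the work surface, level with it; the furniture and walls round the work are solid. World frame = base frame: x ahead of the robot, y to its left, z up, the work surface at z = 0. Lengths are in mm, angles in degrees, forces in N, time in s.
With the tool pointing down it reaches from about 325 to 925 mm from the base axis. Payload 3.1 kg.
Tool frame: the origin (TCP) lies at the very end of the fingers, on their centre line; the grasp point (between the pads) lies grasp_offset behind it (grasp_offset is the distance from the TCP to the grasp point, in mm); z points along the fingers, x is the direction in which the jaws open and shut, and the axes are right-handed (so a half turn about z gives the same grasp; the last joint's range is limited). The gripper opens to 85 mm and grips with 20 to 120 N. Pads are 22 mm wide; open, the fingers measure 114 mm over their backs; the gripper's body (76 mm by 85 mm) begins 54 mm behind the grasp point. The pads swing forward as they close: fully open they stand 13 mm farther back than shut.
Start: joints at [-79.366, 12.427, 92.441, -0, 75.132, -6.429], TCP at [183.407, -597.496, 231.3] pointing down, gripper open.
Joint ranges: [-157.48, 157.48], [-44.54, 120.13], [17.64, 146.25], [-64.5, 244.5], [7.68, 150.69], [-147.95, 147.95]. Speed limits (degrees/s): [159.86, 159.86, 180, 180, 180, 180].

## Interface

Orientations are given as [roll, pitch, yaw] about the fixed x, y, z axes, in that order (R = Rz(yaw) Ry(pitch) Rx(roll)).
In Python, from station import * gives the robot as it stands. Calls block until the motion is done:
- goto(position, orientation): joint-space move of the TCP to a pose.
- move_l(position, attitude=None, speed=150): straight line of the TCP; attitude=None keeps the orientation; speed is the mean speed in mm/s.
- move_j(angles): joint-space move.
- grip(opening, squeeze=None): finger opening in mm; squeeze is the grip in N (None keeps the last); returns when the fingers have stopped.
- wait(seconds).
- solve_ik(position, orientation): joint angles nearest the present ones, or None.
- get_obs(): the state.
- get_image(name): name is "scene" or "side" or "wrist"; returns the picture (420x560x3 uint8, red, green, blue); there is no depth.
- get_calibration(name): a dict with "fx", "fy", "cx", "cy" (pixels), "R" (3x3) and "t" (3): a world point X has camera coordinates R X + t; the wrist camera has in their place "mount" (4x4, takes a point from camera to tool coordinates, whose origin is the TCP and whose axes are the tool frame's). Camera axes: x right, y down, z forward; pixel columns grow to the right and rows downward; lengths in mm; the calibration is good to about 2 mm. A picture is of the moment at which its call begins: read the wrist's pose just before it. get_calibration takes no time and is no camera call.
A pose or a line that the arm cannot do raises Unreachable and nothing moves.
- sign_off(): hands the job in, once; it reports no verdict.
Trained networks look in the newest picture that a camera, given by its name, has taken for a name from the list of things; names that differ only in an ending like _2 or _b are one class to them, and where a whole thing is asked for, a point or a joint stands for the part that bears it (a point fixed in the world has none). Each returns a list of dicts, best first, with "score" (0 to 1); they miss things now and then, are a little off and sometimes report something else, mostly with a low value. They report only what shows in the picture. A call takes as long as a camera call.
- spot_in(name, camera): "extent" ([centre column, centre row, width, height] in pixels, round what is visible of it).
- regions_of(name, camera): "region" (420x560 bool, what is visible of it) and "extent" ([centre column, centre row, width, height] in pixels, round what is visible of it).
The state is a dict: "t": time; "joint_pos": joint angles; "qvel": joint speeds; "effort": joint torques, N m; "tcp_pos": TCP position; "ee_rot": TCP orientation; "wrist_force": force on the tool from outside, world axes, zero at the start; "moment": the same for the moment, N m; "grip_width": finger opening in mm.
Only numpy, scipy, OpenCV 4.12 (cv2) and the standard library are available. Lean on these libraries where they do the work, as an engineer would, in place of code of your own. Each camera call takes 0.05 s, during which the arm holds its last target. There are 200 camera calls.

## Working session

There is one attempt and no reset: what is moved stays moved. The work goes in short steps, each a Python script; the robot and the scene stay as the last script left them, time stands still between calls to the robot, and variables do not carry over. Pictures are saved under pics/ and viewed, about 8 in all and at most 12, crops included, and the job is handed in when it is done.

```bash
mkdir -p pics; ls
python3 - <<'E'
from station import *
import cv2, numpy as np
for c in ("scene","side"):
    im=get_image(c); cv2.imwrite(f"pics/{c}0.png",im[...,::-1])
    k=get_calibration(c); print(c,k["fx"],k["cx"],k["cy"],(-np.array(k["R"]).T@k["t"]).round(),np.array(k["R"]).round(2).tolist())
    for n in ("radio","station_unit","volume_unit","glass_1","tub_1","tin_1"):
        print(n,[(round(d["score"],2),np.round(d["extent"]).tolist()) for d in spot_in(n,c)[:2]])
o=get_obs();print(o["t"],o["grip_width"],o["ee_rot"],get_calibration("wrist"), [k for k in o])
E
```

```text
pics
scene 543.0343238422752 279.93638513209083 208.4263956721534 [ 297. -571. 1081.] [[0.86, -0.51, 0.0], [-0.42, -0.71, -0.57], [0.29, 0.49, -0.83]]
radio [(0.81, [245.0, 257.0, 87.0, 120.0])]
station_unit [(0.65, [252.0, 269.0, 45.0, 27.0])]
volume_unit [(0.73, [235.0, 224.0, 34.0, 20.0])]
glass_1 [(0.88, [283.0, 332.0, 45.0, 57.0])]
tub_1 []
tin_1 [(0.84, [288.0, 222.0, 38.0, 42.0])]
side 490.69240101509826 276.0862063722332 206.9622837545961 [ 418. -781.  485.] [[0.97, -0.25, -0.02], [-0.13, -0.43, -0.89], [0.22, 0.87, -0.45]]
radio [(0.78, [230.0, 245.0, 78.0, 110.0]), (0.43, [302.0, 258.0, 46.0, 56.0])]
station_unit [(0.61, [232.0, 232.0, 42.0, 15.0])]
volume_unit [(0.86, [234.0, 200.0, 38.0, 14.0]), (0.27, [230.0, 199.0, 22.0, 6.0])]
glass_1 [(0.57, [242.0, 306.0, 60.0, 81.0]), (0.55, [230.0, 244.0, 79.0, 107.0])]
tub_1 [(0.96, [300.0, 258.0, 42.0, 55.0])]
tin_1 [(0.86, [298.0, 225.0, 35.0, 19.0])]
0.7 85.5292180778877 [ 1.79998203e+02 -2.83271873e-03 -7.29361543e+01] {'fx': 301.15026881425155, 'fy': 301.15026881425155, 'cx': 276.8767800659449, 'cy': 210.9950695958804, 'mount': array([[ 9.99999824e-01, -5.93042972e-04, -2.22309434e-05,
         1.14244854e+00],
       [ 5.74937409e-04,  9.58823763e-01,  2.84001163e-01,
        -7.18070966e+01],
       [-1.47109337e-04, -2.84001126e-01,  9.58823935e-01,
        -1.42989916e+02],
       [ 0.00000000e+00,  0.00000000e+00,  0.00000000e+00,
         1.00000000e+00]])} ['t', 'joint_pos', 'qvel', 'effort', 'tcp_pos', 'ee_rot', 'wrist_force', 'moment', 'grip_width']
```

```bash
cat > h.py <<'E'
from station import *
import cv2, numpy as np
def cam(c,obs=None):
    k=get_calibration(c)
    K=np.array([[k["fx"],0,k["cx"]],[0,k["fy"],k["cy"]],[0,0,1]])
    if "R" in k: return K,np.array(k["R"]),np.array(k["t"])
    from scipy.spatial.transform import Rotation as Ro
    T=np.eye(4);T[:3,:3]=Ro.from_euler("xyz",obs["ee_rot"],degrees=True).as_matrix();T[:3,3]=obs["tcp_pos"]
    T=np.linalg.inv(T@k["mount"]);return K,T[:3,:3],T[:3,3]
def ray(C,u,v,z):
    K,R,t=C;o=-R.T@t;d=R.T@np.linalg.inv(K)@[u,v,1];return o+d*(z-o[2])/d[2]
def proj(C,X):
    K,R,t=C;p=K@(R@np.array(X,float)+t);return p[:2]/p[2]
E
python3 - <<'E'
from h import *
import cv2
S=cam("scene");D=cam("side")
for n,a,b in (("station",(252,269),(232,232)),("vol",(235,224),(234,200))):
    print(n,ray(S,*a,95).round(),ray(D,*b,95).round())
print("tin",ray(S,288,222,12).round(),"glass",ray(S,283,332,46).round(),"tub",ray(D,300,258,36).round())
a=cv2.imread("pics/scene0.png")[170:390,170:350];b=cv2.imread("pics/side0.png")[160:380,150:330]
cv2.imwrite("pics/v1.png",np.hstack([cv2.resize(x,None,fx=2.2,fy=2.2,interpolation=3) for x in (a,b)]))
E
```

```text
station [514. -89.  95.] [517. -91.  95.]
vol [535.  25.  95.] [541.  26.  95.]
tin [665.  17.  12.] glass [ 510. -221.   46.] tub [ 627. -108.   36.]
```

View pics/v1.png

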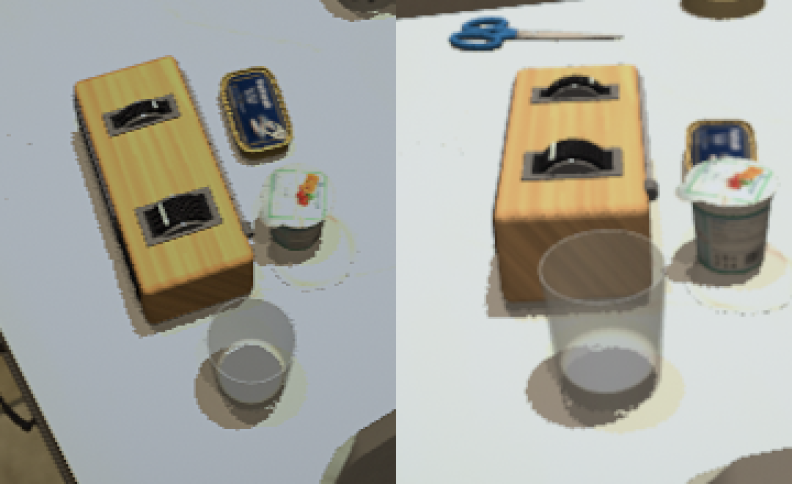

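The station wheel is the nearer one, at about (515, -90), with its line to the front. The volume wheel is at about (538, 25), with its line to the back, and the radio's yaw is about -11°. Next I shut the fingers and look from above with the wrist camera.

Run:
```python
from h import *
goto([527,-32,215],[180,0,79]); grip(0)
o=get_obs(); im=get_image("wrist"); C=cam("wrist",o)
print(o["t"],o["tcp_pos"],o["ee_rot"],o["grip_width"],o["wrist_force"])
for n in ("station_unit","volume_unit","radio"):
    for d in regions_of(n,"wrist")[:1]:
        m=d["region"].astype(np.uint8); ys,xs=np.nonzero(m)
        r=cv2.minAreaRect(cv2.findNonZero(m)); z=85 
        print(n,round(d["score"],2),np.round(d["extent"]),r,ray(C,*r[0],z).round(1),[ray(C,*p,z).round(0)[:2].tolist() for p in cv2.boxPoints(r)])
cv2.imwrite("pics/w1.png",im[...,::-1])
```

```text
3.825 [526.99604798 -31.95563465 215.00732155] [1.79998303e+02 6.86775174e-04 7.90052247e+01] 0.11637247182283347 [ 0.03411639 -0.27577152 -0.37868272]
station_unit 0.68 [220. 198.  54.  79.] ((220.0, 196.5), (77.0, 50.0), 90.0) [511.4 -84.2  85. ] [[473.0, -98.0], [481.0, -54.0], [553.0, -70.0], [544.0, -117.0]]
volume_unit 0.63 [352. 197.  37.  77.] ((349.982177734375, 196.04132080078125), (32.025428771972656, 78.54058074951172), 4.899093151092529) [534.1  34.7  85. ] [[568.0, 12.0], [495.0, 28.0], [503.0, 56.0], [577.0, 42.0]]
radio 0.72 [284. 193. 271. 129.] ((286.43359375, 192.01162719726562), (123.99441528320312, 273.08612060546875), 88.82486724853516) [519.  -22.7  85. ] [[444.0, -132.0], [485.0, 104.0], [604.0, 100.0], [558.0, -166.0]]
```

View pics/w1.png

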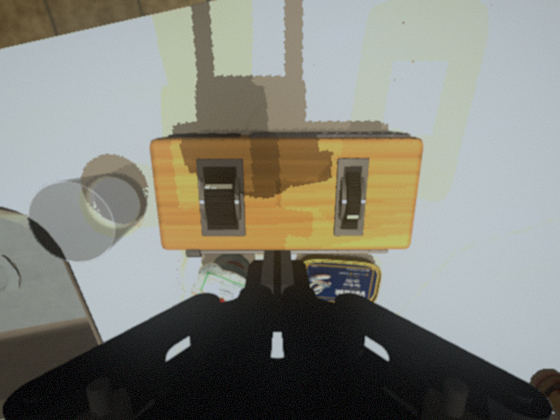

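```bash
cat >> h.py <<'E'
YAW=np.radians(-10.7); X=np.array([np.cos(YAW),np.sin(YAW)]); ORI=[180,0,79.3]
def force(f0): 
    o=get_obs(); return np.array(o["wrist_force"])-f0
def press(c,start,f0,F=6,zmin=97.5):
    p=np.array(c)+start*X; z=102.5
    while True:
        move_l([*p,z],ORI,40); wait(0.05); f=force(f0)
        if f[2]>F-1.5 or z<=zmin: break
        z-=0.3
    print("contact z",round(z,2),f.round(1),"tcp",np.round(get_obs()["tcp_pos"],1)); return z
def roll(c,start,end,z,f0,F=6,n=8,zmin=97):
    for s in np.linspace(start,end,n+1)[1:]:
        f=force(f0)
        if f[2]>F+1.5: z+=0.2
        elif f[2]<F-1: z=max(z-0.2,zmin)
        move_l([*(np.array(c)+s*X),z],None,30); f=force(f0)
        print(round(s,1),round(z,2),f.round(1),"along",round(f[:2]@X,1))
    return z
E
python3 - <<'E'
from h import *
S=cam("scene");D=cam("side")
print(ray(S,250,268,85),ray(D,230.2,234.1,85)); print(ray(S,234.5,222.3,85),ray(D,231.4,201.6,85))
E
```

```text
[513.65224127 -80.36442216  85.        ] [515.05155973 -79.57869532  85.        ]
[538.36405516  35.65996822  85.        ] [538.23489776  41.2062012   85.        ]
```

The three cameras agree to within about 4 mm and the wheel spacing comes out at 120.7 mm, so I roll the station wheel.

```bash
sed -i '/^YAW=/i ST=(513.3,-82.3); VO=(536.3,36.3)' h.py
python3 - <<'E'
from h import *
move_l([*(np.array(ST)-6*X),125],ORI,150); move_l([*(np.array(ST)-6*X),104],None,60); wait(.15)
f0=np.array(get_obs()["wrist_force"]); print(f0)
z=press(ST,-6,f0)
if z>97.5:
    roll(ST,-6,7,z,f0)
p=get_obs()["tcp_pos"]; move_l([p[0],p[1],125],None,60)
move_l([527-60*X[0],-32,215],ORI,200); o=get_obs(); im=get_image("wrist")
cv2.imwrite("pics/w2.png",cv2.resize(im[100:400,120:440,::-1],None,fx=2,fy=2)); print(o["t"])
E
```

```text
[ 0.13996301 -0.04166875  0.03043423]
contact z 100.4 [ 0.3 -0.1  5.7] tcp [507.9 -81.3 100.9]
-4.4 100.4 [-2.1  0.5  5.1] along -2.1
-2.8 100.4 [-1.7 -0.   6.4] along -1.6
-1.1 100.4 [-1.5  0.9  5. ] along -1.6
0.5 100.4 [-0.8  1.1  5.5] along -1.0
2.1 100.4 [1.  0.3 4.6] along 0.9
3.8 100.2 [ 1.7 -0.4  5.2] along 1.7
5.4 100.2 [1.8 0.9 5.6] along 1.7
7.0 100.2 [ 1.3 -0.1  5.3] along 1.3
11.225
```

View pics/w2.png

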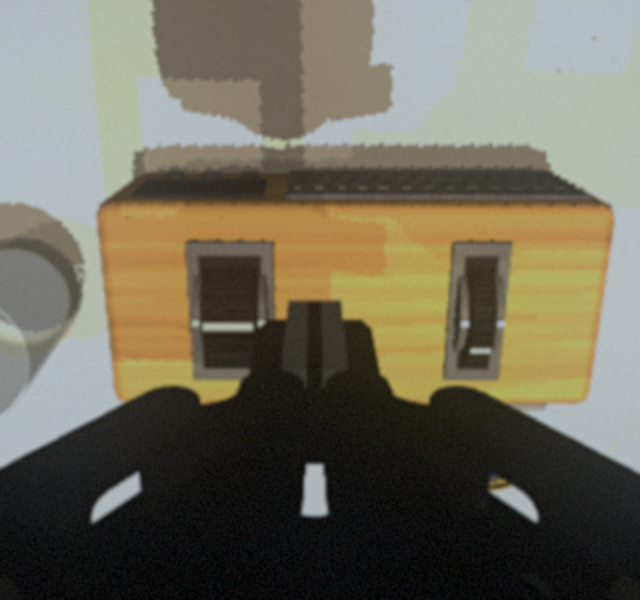

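The station's line now sits level with the cheek marks (about row 325 in the crop), and the drag force changed sign half-way, as a click should. The volume line is still to the back (row 350). Next I roll the volume wheel.

Run:
```python
from h import *
move_l([*(np.array(VO)+6*X),125],ORI,150); move_l([*(np.array(VO)+6*X),104],None,60); wait(.15)
f0=np.array(get_obs()["wrist_force"]); print(f0)
z=press(VO,6,f0)
if z>97.5:
    roll(VO,6,-7,z,f0)
p=get_obs()["tcp_pos"]; move_l([p[0],p[1],125],None,60)
move_l([527-60*X[0],-32,215],ORI,200); o=get_obs(); im=get_image("wrist")
s=get_image("scene")[170:390,170:350,::-1]
a=cv2.resize(im[100:300,120:440,::-1],None,fx=1.5,fy=1.5)
b=cv2.resize(s,(int(180*300/220),300));cv2.imwrite("pics/w3.png",np.hstack([a,b])); print(o["t"])
```

```text
[-0.60004738  0.71121978  0.60030535]
contact z 100.1 [ 0.7 -1.   5.2] tcp [542.9  35.1 100.9]
4.4 100.1 [ 0.8 -0.9  4.8] along 1.0
2.8 99.9 [ 0.7 -1.8  4.3] along 1.0
1.1 99.7 [ 1.6 -2.3  5.2] along 2.0
-0.5 99.7 [ 1.9 -1.2  6.1] along 2.0
-2.1 99.7 [ 0.1 -0.9  6.3] along 0.3
-3.8 99.7 [-0.3 -1.2  7.9] along -0.1
-5.4 99.9 [-1.  -0.2  8. ] along -0.9
-7.0 100.1 [-1.  -0.6  7.9] along -0.9
19.0417
```

View pics/w3.png

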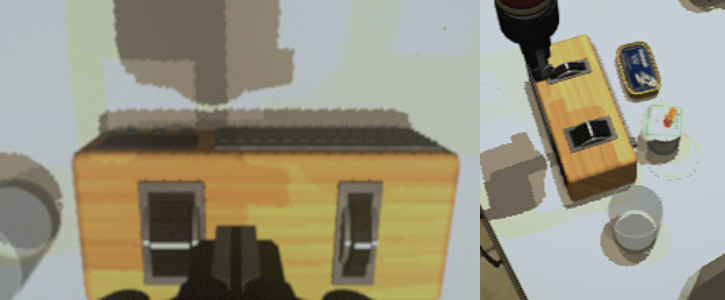

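Both index lines now sit level with the cheek marks (row 245), and the tin, tub and glass are where they were. The gripper is clear of everything, so I hand the job in.

```bash
python3 -c "
from station import *
sign_off(); print(get_obs()['t'])"
```

```text
the job is handed in; nothing more can be done
the job is handed in; nothing more can be done
```

I rolled the station wheel one click away from the radio's front, then the volume wheel one click towards the front. I used the closed fingertips, pressing with about 5 to 8 N, and the job was handed in at about 19 s of robot time.

- **Clicks:** On each wheel the drag force changed sign half-way through the stroke, as expected when a click passes. The last wrist picture shows both white index lines level with the cheek marks, so both wheels rest in their middle click.
- **Surroundings:** The last scene picture, judged by eye, shows the glass, tub and tin where they stood, and the gripper was clear of everything at hand-in.
- **Disagreements:** The cameras differed by a few millimetres on the wheel positions, and I used an average. The trained network did not find the tub in the scene picture, but found it in the side view. No check failed.

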